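Lay the tall carton down and start the column on it

TASK

A tall closed carton stands on end at one end of the white plastic board. Push it over along the board, so that it lies flat on its broad side with all of it on the board and roughly in line with it, and then set the small carton upright on the middle of it, square to it. Leave the other things on the table where they are.

Things in the scene. Friction and masses are not known exactly. Their poses are not given: they have to be found in the camera images.
- board: flat white plastic dunnage board fixed to the steel table, 220 mm (its x) by 360 mm (its y) by 20 mm thick; origin at the centre of its underside, so its top is 20 mm above the origin. The tall carton stands on it near its -y end, and the +y end is left clear for the carton to lie on
- carton_mid (a point): centre of the tall closed plain cardboard carton, 140 mm (its x) by 90 mm (its y) by 210 mm (its z, upright at the start); 0.5 to 0.9 kg, evenly filled, not fixed. The broad sides (140 by 210 mm) face its +y and -y, with its +y pointing roughly along the board's +y at the start. It is too thick to be gripped. It tips about its lower +y edge when pushed towards +y near its top, and falls by itself once it leans more than about 23 degrees; lying on a broad side it is 90 mm high
- case_mid (a point): centre of the small closed plain cardboard carton on the table, 100 mm (its x) by 60 mm (its y) by 70 mm high (its z, up); 0.2 to 0.4 kg; rigid, gripped across its 60 mm
- jar: small glass spice jar with a black cap, 52 mm across, 85 mm high, standing near the small carton; origin at the centre of its underside. To be left alone
- tin: food tin, 74 mm across, 110 mm high, standing near the board; origin at the centre of its underside. To be left alone

How it is judged (in metres and radians):
On the way:
1. the tall carton lies flat on its broad side on the board, at rest ((angle between carton_mid's own y axis and vertical below 0.08 rad or angle between carton_mid's own y axis and vertical above 3.0616 rad) and x of carton_mid in the frame of board between -0.05 and 0.05 m and y of carton_mid in the frame of board between -0.085 and 0.085 m and z of carton_mid in the frame of board between 0.058 and 0.072 m and angle between the z axis of carton_mid and the y axis of board, either way round below 0.3 rad and linear speed of carton below 0.03 m/s), for 0.2 s.
At the end, for the whole second after the job is handed in: Tall carton at rest flat (5 deg) on a broad side on the board: centre within 50 mm across and 85 mm along of the board's, in line within 17 deg. Small carton at rest upright on it, centres within 30 mm, square within 12 deg, either way round (all of step 1 and horizontal distance between case_mid and carton_mid below 0.03 m and height (world z) of case_mid between 0.137 and 0.153 m and angle between case_mid's own z axis and vertical below 0.1 rad and (angle between the x axis of case_mid and the z axis of carton_mid, either way round below 0.22 rad or angle between the y axis of case_mid and the z axis of carton_mid, either way round below 0.22 rad) and linear speed of case below 0.03 m/s); the robot touches nothing.
It fails at once if the spice jar is shifted by more than 40 mm or knocked over (distance of jar from where it was at the start of the episode above 0.04 m or angle between jar's own z axis and vertical above 0.5 rad).
It fails at once if the tin is shifted by more than 40 mm or knocked over (distance of tin from where it was at the start of the episode above 0.04 m or angle between tin's own z axis and vertical above 0.5 rad).
It also fails if it takes over 61 s, if anything falls off the work surface, if the arm or the gripper's body presses on something with over 40 N, if the wrist force passes 120 N, or if a joint passes its speed limit or range.

ROBOT

A 7-joint arm with a two-finger parallel gripper is mounted at the origin on the work surface. World frame = base frame: x ahead of the robot, y to its left, z up, the work surface at z = 0. Lengths are in mm, angles in rad, forces in N, time in s.
With the tool pointing down it reaches from about 425 to 875 mm from the base axis. Payload 4.7 kg.
Tool frame: the origin (TCP) lies on the centre line of the jaws, within the pads' length; the fingertips stand 11 mm ahead of it and the grasp point (between the pads) lies 8 mm behind it; z points along the fingers, y is the line along which they close (so a half turn about z gives the same grasp; the last joint's range is limited). The gripper opens to 85 mm and grips with 20 to 120 N. Pads are 22 mm wide; open, the fingers measure 114 mm over their backs; the gripper's body (76 mm by 85 mm) begins 54 mm behind the grasp point. The pads swing forward as they close: fully open they stand 13 mm farther back than shut.
Start: joints at [1.302, 0.321, -0.07, 1.45, 0.023, 1.371, -0.057], TCP at [181.359, -624.205, 242.349] pointing down, gripper open.
Joint ranges: [-2.86, 2.86], [-0.3, 2.09], [-1.38, 1.24], [0.06, 2.45], [-1.56, 4.7], [0.09, 2.05], [-2.69, 2.69]. Speed limits (rad/s): [2.57, 2.57, 3.14, 3.14, 3.14, 3.14, 3.14].

INTERFACE

Orientations are given as a 3x3 rotation matrix whose columns are the frame's x, y, z axes.
In Python, from cell import manip, vision gives the robot as it stands.
- The arm moves only by the tool jog_arm, never from a script. Its argument "series" is a list of rows, each a list of 6 numbers: the shift along the tool's x, y, z in m, then the turn, a rotation vector about the tool's x, y, z in degrees. In form: [[dx, dy, dz, rx, ry, rz], ...]. A call has 1 to 5 rows; each row is the pose to reach, as a shift and turn from the pose commanded when the call began, along the tool's axes at that moment; what a row does not reach only later rows make up. A row lasts 1/8 s, in which the tool goes at most 62.5 mm and 10.7 degrees, less where a joint would pass 70% of its speed; a pose out of reach is approached as far as the arm can. A call with a gripper value outside its range is refused whole. "gripper" is the closure, from 0 (fully open) to 1 (shut), set as the call begins (left out, the last holds). The fingers move at their own pace and stop on an object; the grip force is fixed at half the most. Time passes only in rows, so rows that repeat a pose let the fingers close. It gives the time, the measured TCP pose, the force, the opening and the grip force at its end, in the units of the state.
- manip.get_obs(): the state, without advancing time (a new reading comes with each control period).
- vision.capture(name): name is "side" or "top" or "wrist"; returns a dict with "img" (400x640x3 uint8, blue, green, red), "fx", "fy", "cx", "cy" (pixels), "extrinsics" (4x4, takes a point from camera to world coordinates). Camera axes: x right, y down, z forward; pixel columns grow to the right and rows downward; lengths in mm; the calibration is good to about 2 mm. The wrist camera is an equidistant fisheye: a pixel r from the principal point sees the ray r / f radians off the axis. A picture is of the moment at which its call begins. There is no depth.
- manip.hand_in(): hands the job in; it is judged then, once.
Trained networks look in a picture, given as the dict that the camera call returned (one of the last four; its "shot" number tells which), for a name from the list of things; names that differ only in an ending like _2 or _b are one class to them, and where a whole thing is asked for, a point or a joint stands for the part that bears it (a point fixed in the world has none). Each returns a list of dicts, best first, with "p" (0 to 1); they miss things now and then, are a little off and sometimes report something else, mostly with a low value. They report only what shows in the picture. A call takes as long as a camera call.
- vision.trace(picture, name): "mask" (400x640 bool, what is visible of it).
- vision.landmark_of(picture, name): "location" ([x, y, z] in mm, in world coordinates, good to about 4 mm: a listed point, or the origin of a listed thing).
The state is a dict: "time_s": time; "q": joint angles; "joint_vel": joint speeds; "tau": joint torques, N m; "tool_pos": TCP position; "tcp_rot": TCP orientation; "ft_force": force on the tool from outside, world axes, zero at the start; "ft_torque": the same for the moment, N m; "width": finger opening in mm; "gripper_force": force on a finger pad.
Only numpy, scipy, OpenCV 4.12 (cv2) and the standard library are available. Lean on these libraries where they do the work, as an engineer would, in place of code of your own. Each camera call takes 0.05 s, during which the arm holds its last target. There are 200 camera calls.

## Working session

There is one attempt and no reset: what is moved stays moved. The work goes in short steps, Python scripts to look and compute and a tool call to move; the robot and the scene stay as the last step left them, time stands still between calls to the robot, and variables do not carry over. Pictures are saved under pics/ and viewed, at most 10 in all, crops included, and the job is handed in when it is done.

Besides the shell and the picture viewer there is one more tool, called after "Call:" as a command line: name --pt "numbers of a row" for each row, then --argument value for the rest. jog_arm: Moves the arm, as the interface text tells. Its arguments: {"type":"object","properties":{"series":{"type":"array"},"gripper":{"type":"number"}},"required":["series"]}

```bash
mkdir -p pics
python3 - <<'E'
from cell import manip, vision
import cv2,numpy as np
s=manip.get_obs(); print(s['time_s'],s['tool_pos'],np.round(s['tcp_rot'],3).tolist(),s['width'])
for c in ('top','side'):
    p=vision.capture(c); cv2.imwrite(f'pics/{c}0.png',p['img'])
    print(c,p['fx'],p['cx'],p['cy'],np.round(p['extrinsics'],3).tolist())
    for n in ('board','carton_mid','case_mid','jar','tin'):
        print(n,[(np.round(d['location'],0).tolist(),round(d['p'],2)) for d in vision.landmark_of(p,n)[:2]])
        m=vision.trace(p,n)
        if m:
            cs,_=cv2.findContours(m[0]['mask'].astype('uint8'),0,2)
            k=max(cs,key=cv2.contourArea); print('  poly',cv2.approxPolyDP(k,3,True)[:,0].tolist())
E
```

```text
0.0 [ 181.19332246 -623.68324927  241.20738176] [[0.96, 0.279, -0.001], [0.279, -0.96, 0.002], [-0.0, -0.002, -1.0]] 85.70543038501602
top 376.48825389596243 319.32020311320167 212.02546212692897 [[0.013, -0.993, 0.117, 484.589], [-1.0, -0.011, 0.013, -53.809], [-0.011, -0.117, -0.993, 1025.674], [0.0, 0.0, 0.0, 1.0]]
board [([507.0, 211.0, 2.0], 0.61)]
  poly [[290, 200], [160, 214], [164, 294], [297, 279]]
carton_mid [([509.0, 207.0, 2.0], 0.24)]
  poly [[237, 208], [237, 271], [269, 274], [285, 270], [286, 217], [277, 208]]
case_mid [([555.0, -191.0, 32.0], 0.85)]
  poly [[383, 210], [360, 219], [372, 251], [395, 245]]
jar [([676.0, -141.0, -1.0], 0.6)]
  poly [[362, 175], [353, 176], [347, 184], [347, 192], [353, 197], [362, 195], [366, 189]]
tin [([683.0, 259.0, 1.0], 0.77)]
  poly [[189, 168], [187, 178], [192, 187], [208, 195], [221, 193], [225, 179], [218, 170], [201, 162]]
side 453.1958225316512 324.17410006444095 202.97880198551883 [[-0.833, -0.307, 0.461, 193.978], [-0.553, 0.435, -0.71, 608.653], [0.017, -0.846, -0.532, 583.912], [0.0, 0.0, 0.0, 1.0]]
board [([512.0, 204.0, -1.0], 0.85)]
  poly [[390, 284], [374, 278], [366, 296], [347, 316], [283, 287], [278, 262], [166, 383], [162, 394], [165, 399], [334, 399], [390, 294]]
carton_mid []
  poly [[309, 164], [278, 186], [281, 284], [349, 315], [374, 284], [382, 187]]
case_mid [([553.0, -193.0, 34.0], 0.64)]
  poly [[384, 185], [380, 223], [401, 227], [408, 189]]
jar []
tin [([684.0, 259.0, -0.0], 0.82)]
  poly [[181, 251], [164, 262], [163, 282], [172, 319], [181, 326], [194, 327], [214, 312], [210, 269], [201, 253]]
```

```bash
cat > h.py <<'E'
import numpy as np
def ray(p,u,v,z):
    E=np.array(p['extrinsics']);d=E[:3,:3]@[(u-p['cx'])/p['fx'],(v-p['cy'])/p['fy'],1]
    t=(z-E[2,3])/d[2]; return (E[:3,3]+t*d).round(0)
E
python3 - <<'E'
from cell import vision
from h import ray
p=vision.capture('top')
for q in ([290,200],[160,214],[164,294],[297,279]): print('board',ray(p,*q,20))
for q in ([237,208],[237,271],[269,274],[285,270],[286,217],[277,208]): print('carton',ray(p,*q,230),ray(p,*q,20))
for q in ([383,210],[360,219],[372,251],[395,245]): print('case',ray(p,*q,70))
s=vision.capture('side')
for q in ([309,164],[278,186],[382,187]): print('s top',ray(s,*q,230))
for q in ([281,284],[349,315],[374,284]): print('s bot',ray(s,*q,20))
E
```

```text
board [634.  39.  20.]
board [592. 389.  20.]
board [381. 366.  20.]
board [424.  16.  20.]
carton [585. 132. 230.] [611. 182.  20.]
carton [452. 127. 230.] [443. 175.  20.]
carton [446.  60. 230.] [436.  90.  20.]
carton [455.  27. 230.] [447.  48.  20.]
carton [567.  27. 230.] [588.  49.  20.]
carton [586.  47. 230.] [612.  73.  20.]
case [ 604. -204.   70.]
case [ 580. -145.   70.]
case [ 499. -176.   70.]
case [ 515. -234.   70.]
s top [590.  48. 230.]
s top [587. 136. 230.]
s top [453.  45. 230.]
s bot [594. 132.  20.]
s bot [453. 127.  20.]
s bot [454.  35.  20.]
```

View pics/top0.png

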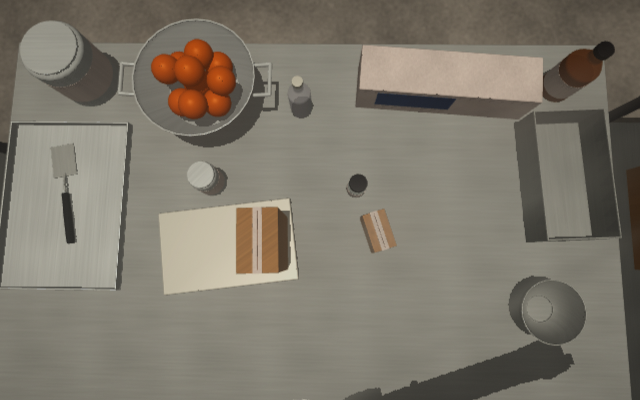

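View pics/side0.png

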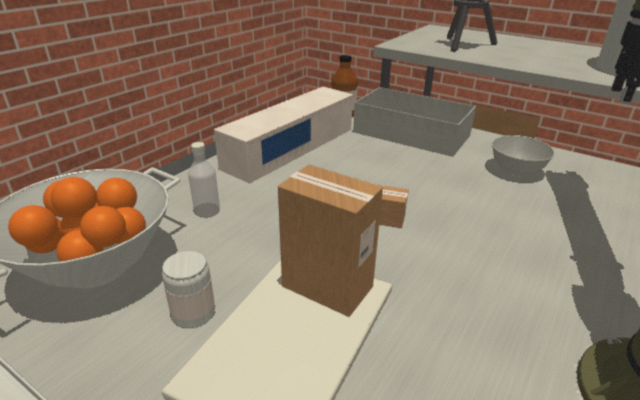

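The top view shows the tall carton at about (258,240) px, at the right end of the board. The small carton is at (378,230), the jar at (357,185) and the tin at (203,178). The side view confirms this. The carton's centre is about (520,87) and the board's about (508,203).

```bash
cat >> h.py <<'E'
from scipy.spatial.transform import Rotation as Ro
def go(s,x,y,z,a):
    "row to reach TCP x,y,z (mm), tool down, tool x at angle a deg"
    R=np.array(s['tcp_rot']);c,n=np.cos(np.radians(a)),np.sin(np.radians(a))
    T=np.array([[c,n,0],[n,-c,0],[0,0,-1.]])
    d=R.T@(np.array([x,y,z])-s['tool_pos'])/1000
    return np.r_[d.round(4),Ro.from_matrix(R.T@T).as_rotvec(degrees=True).round(1)].tolist()
E
python3 - <<'E'
from cell import manip
from h import go
s=manip.get_obs(); print(go(s,480,-300,260,55)); print(go(s,520,0,260,92))
E
```

```text
[0.3772, -0.2279, -0.0177, 0.0, 0.0, -38.8]
[0.4994, -0.5049, -0.0177, 0.0, 0.0, -75.8]
```

Call:
jog_arm --pt "0.06 -0.036 -0.018 0 0 -8" --pt "0.11 -0.066 -0.018 0 0 -16" --pt "0.16 -0.096 -0.018 0 0 -24" --pt "0.21 -0.127 -0.018 0 0 -32" --pt "0.26 -0.157 -0.018 0 0 -38" --gripper 0

```text
time_s: 1.82
tool_pos: [388.4, -399.2, 260.7]
tcp_rot: [[0.582, 0.813, 0.0], [0.813, -0.582, -0.001], [-0.0, 0.001, -1.0]]
ft_force: [1.0, -0.7, 0.0]
width: 85.5
gripper_force: 0.0
```

Run:
```python
from cell import manip
from h import go
s=manip.get_obs(); print(s['time_s'],s['tool_pos'],s['q']); print(go(s,500,-210,260,75)); print(go(s,520,-10,260,92))
```

```text
1.825 [ 388.44250043 -399.24063905  260.70153781] [ 1.04862038  0.13013066 -0.32545352  1.65026633  0.04275675  1.36716927
  0.09626467]
[0.2188, -0.0193, 0.0006, 0.0, 0.0, -20.6]
[0.3931, -0.1194, 0.0004, 0.0, 0.0, -37.6]
```

Call:
jog_arm --pt "0.056 -0.015 0 0 0 -7.5" --pt "0.112 -0.03 0 0 0 -15" --pt "0.168 -0.045 0 0 0 -22" --pt "0.224 -0.06 0 0 0 -30" --pt "0.28 -0.08 0 0 0 -37.5"

```text
time_s: 2.45
tool_pos: [486.6, -125.3, 260.6]
tcp_rot: [[-0.034, 0.999, 0.001], [0.999, 0.034, -0.001], [-0.001, 0.001, -1.0]]
ft_force: [1.1, 0.1, 0.3]
width: 85.4
gripper_force: 0.0
```

Run:
```python
from cell import manip
from h import go
s=manip.get_obs(); print(s['time_s'],s['tool_pos'],s['q']); print(go(s,520,-5,224,92))
```

```text
2.45 [ 486.64713738 -125.32195362  260.60249457] [ 0.79087339  0.02168768 -0.59553365  1.76399405  0.01297134  1.35860222
  0.22651204]
[0.1192, 0.0374, 0.0365, 0.1, 0.0, -0.1]
```

Call:
jog_arm --pt "0.03 0.034 0.01 0 0 0" --pt "0.08 0.034 0.03 0 0 0" --pt "0.12 0.034 0.053 0 0 0" --pt "0.13 0.034 0.053 0 0 0" --pt "0.13 0.034 0.053 0 0 0"

```text
time_s: 3.08
tool_pos: [516.5, 3.9, 207.8]
tcp_rot: [[-0.031, 1.0, 0.001], [1.0, 0.031, -0.001], [-0.001, 0.001, -1.0]]
ft_force: [0.8, -0.2, -0.3]
width: 85.5
gripper_force: 0.0
```

Call:
jog_arm --pt "0.008 0 0 0 0 0" --pt "0.016 0 0 0 0 0" --pt "0.024 0 0 0 0 0" --pt "0.032 0 0 0 0 0" --pt "0.04 0 0 0 0 0"

```text
time_s: 3.7
tool_pos: [515.2, 43.5, 207.6]
tcp_rot: [[-0.029, 1.0, 0.0], [1.0, 0.029, -0.001], [-0.001, 0.0, -1.0]]
ft_force: [-0.6, -2.1, 1.9]
width: 85.4
gripper_force: 1.3
```

Run:
```python
from cell import vision
import cv2
p=vision.capture('side');cv2.imwrite('pics/side1.png',p['img'])
```

```text
(no output)
```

View pics/side1.png

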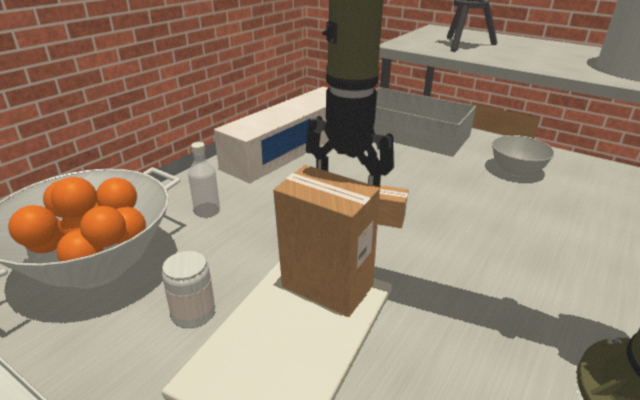

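The gripper is touching behind the carton's top at about (330,175) px, with low force. I'll push on.

Call:
jog_arm --pt "0.006 0 0 0 0 0" --pt "0.012 0 0 0 0 0" --pt "0.018 0 0 0 0 0" --pt "0.024 0 0 0 0 0" --pt "0.03 0 0 0 0 0"

```text
time_s: 4.38
tool_pos: [514.1, 74.6, 207.2]
tcp_rot: [[-0.03, 1.0, -0.0], [1.0, 0.03, 0.0], [0.0, -0.0, -1.0]]
ft_force: [-0.3, -1.2, 1.6]
width: 85.1
gripper_force: 0.8
```

Run:
```python
from cell import vision
import cv2
p=vision.capture('side');cv2.imwrite('pics/side2.png',p['img'])
```

```text
(no output)
```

View pics/side2.png

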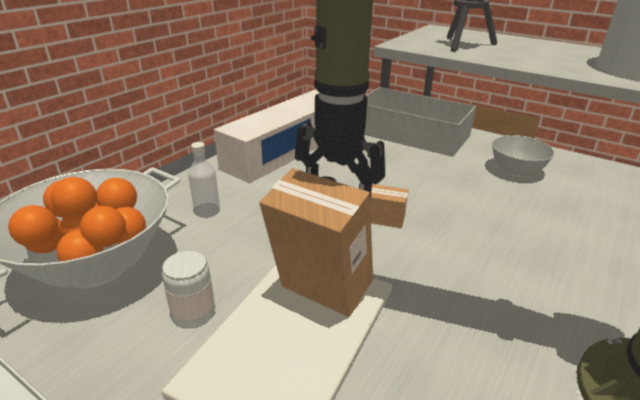

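It is tipping cleanly about its lower edge, with the bottom still at (282,283)–(347,308) px. I'll continue.

Call:
jog_arm --pt "0.008 0 0 0 0 0" --pt "0.016 0 0 0 0 0" --pt "0.024 0 0 0 0 0" --pt "0.032 0 0 0 0 0" --pt "0.04 0 0 0 0 0"

```text
time_s: 5.05
tool_pos: [512.8, 114.7, 207.1]
tcp_rot: [[-0.03, 1.0, -0.0], [1.0, 0.03, 0.0], [0.0, -0.0, -1.0]]
ft_force: [-0.3, 0.4, -0.1]
width: 85.4
gripper_force: 0.0
```

Call:
jog_arm --pt "0.008 0 0 0 0 0" --pt "0.016 0 0 0 0 0" --pt "0.02 0 0 0 0 0" --pt "0.02 0 0 0 0 0" --pt "0.02 0 0 0 0 0"

```text
time_s: 5.68
tool_pos: [512.4, 133.5, 207.2]
tcp_rot: [[-0.029, 1.0, -0.0], [1.0, 0.029, -0.0], [-0.0, -0.0, -1.0]]
ft_force: [-0.4, 0.2, 0.1]
width: 85.3
gripper_force: 0.0
```

Run:
```python
from cell import vision
import cv2
p=vision.capture('side');cv2.imwrite('pics/side3.png',p['img'])
```

```text
(no output)
```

View pics/side3.png

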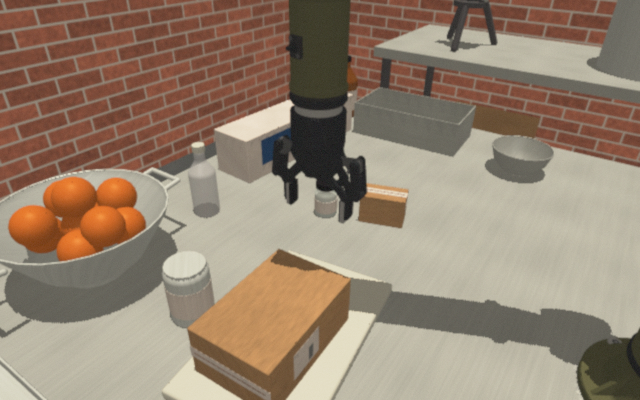

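The carton lies flat on the board, its top face spanning roughly (192,325) to (350,290) px. I'll measure it and work out the move to the small carton.

Run:
```python
from cell import vision,manip
import cv2,numpy as np
from h import *
for c in ('side','top'):
    p=vision.capture(c)
    for n in ('carton_mid','case_mid'):
        print(c,n,[(np.round(d['location']).tolist(),round(d['p'],2)) for d in vision.landmark_of(p,n)[:2]])
        m=vision.trace(p,n)
        if m:
            k=max(cv2.findContours(m[0]['mask'].astype('uint8'),0,2)[0],key=cv2.contourArea)
            H=110 if n[1]=='a' and n[2]=='r' else 70
            for q in cv2.approxPolyDP(k,3,True)[:,0].tolist(): print(q,ray(p,*q,H)[:2])
s=manip.get_obs(); print(go(s,550,-190,180,20))
```

```text
side carton_mid []
[348, 277] [454. 136.]
[282, 249] [582. 139.]
[276, 250] [589. 147.]
[188, 327] [581. 347.]
[196, 369] [521. 388.]
[242, 399] [446. 387.]
[285, 399] [405. 359.]
[348, 318] [410. 209.]
side case_mid [([553.0, -192.0, 35.0], 0.62)]
[368, 183] [ 605. -207.]
[368, 191] [ 587. -175.]
[360, 201] [ 581. -128.]
[359, 219] [548. -67.]
[401, 227] [466. -90.]
[408, 190] [ 515. -231.]
top carton_mid []
[243, 214] [585. 145.]
[240, 229] [548. 151.]
[244, 242] [517. 140.]
[239, 253] [490. 151.]
[242, 265] [461. 143.]
[238, 271] [447. 152.]
[250, 271] [447. 123.]
[253, 219] [573. 120.]
top case_mid [([549.0, -192.0, 33.0], 0.91)]
[383, 210] [ 604. -204.]
[360, 218] [ 583. -145.]
[372, 251] [ 499. -176.]
[394, 245] [ 515. -231.]
[-0.3248, 0.028, 0.0273, 0.0, 0.0, 71.7]
```

Call:
jog_arm --pt "-0.05 0.005 0 0 0 10" --pt "-0.1 0.01 0 0 0 20" --pt "-0.15 0.015 0 0 0 30" --pt "-0.2 0.02 0 0 0 40" --pt "-0.25 0.025 0 0 0 50"

```text
time_s: 6.85
tool_pos: [544.9, -116.9, 207.5]
tcp_rot: [[0.75, 0.661, 0.0], [0.661, -0.75, -0.0], [0.0, 0.001, -1.0]]
ft_force: [-0.3, -0.0, 0.6]
width: 85.1
gripper_force: 0.0
```

Run:
```python
from cell import manip
from h import go
s=manip.get_obs(); print(s['tool_pos']); print(go(s,551,-191,150,19.5))
```

```text
[ 544.87396071 -116.88713943  207.45202448]
[-0.0444, 0.0596, 0.0575, 0.0, -0.0, 21.9]
```

Call:
jog_arm --pt "-0.022 0.03 0.01 0 0 10" --pt "-0.044 0.06 0.03 0 0 20" --pt "-0.044 0.06 0.057 0 0 21.9" --pt "-0.044 0.06 0.057 0 0 21.9" --pt "-0.044 0.06 0.057 0 0 21.9"

```text
time_s: 7.48
tool_pos: [552.5, -188.6, 151.3]
tcp_rot: [[0.94, 0.341, 0.001], [0.341, -0.94, -0.0], [0.001, 0.0, -1.0]]
ft_force: [0.3, 0.2, 0.4]
width: 85.6
gripper_force: 0.0
```

Run:
```python
from cell import manip,vision
import cv2,numpy as np
from h import go
p=vision.capture('wrist'); cv2.imwrite('pics/w.png',p['img'])
print([(np.round(d['location']).tolist(),d['p']) for d in vision.landmark_of(p,'case_mid')])
m=vision.trace(p,'case_mid'); E=np.array(p['extrinsics'])
if m:
    k=max(cv2.findContours(m[0]['mask'].astype('uint8'),0,2)[0],key=cv2.contourArea)
    for u,v in cv2.approxPolyDP(k,4,True)[:,0].tolist():
        x,y=u-p['cx'],v-p['cy'];r=np.hypot(x,y);t=r/p['fx']
        d=E[:3,:3]@[np.sin(t)*x/r,np.sin(t)*y/r,np.cos(t)]
        print((u,v),(E[:3,3]+d*(70-E[2,3])/d[2]).round(),(E[:3,3]+d*(0-E[2,3])/d[2]).round())
s=manip.get_obs(); print(s['tool_pos']); print(go(s,551,-191,150,19.5))
```

```text
[]
(294, 136) [ 600. -154.   70.] [ 592. -151.    0.]
(284, 147) [ 590. -150.   70.] [ 580. -146.    0.]
(284, 270) [ 499. -180.   70.] [ 459. -185.    0.]
(357, 273) [ 516. -235.   70.] [ 481. -258.    0.]
(368, 149) [ 609. -205.   70.] [ 604. -219.    0.]
(354, 138) [ 612. -194.   70.] [ 609. -203.    0.]
[ 552.75849053 -188.87820848  151.77822486]
[-0.0024, 0.0014, 0.0018, 0.1, -0.1, 0.4]
```

View pics/w.png

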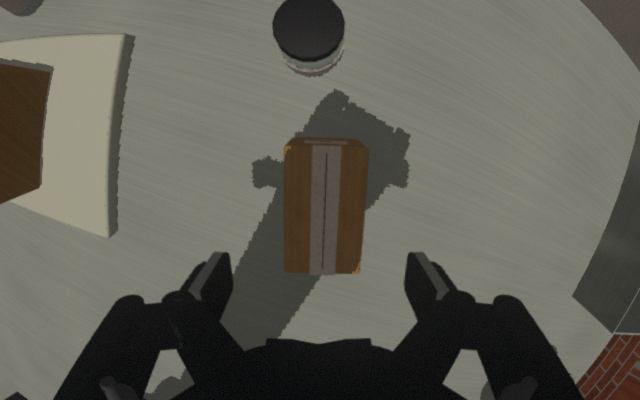

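The wrist view shows the small carton at (284–368, 138–273) px, centred between the fingers and aligned with them. The jar at (308,35) is clear, so I'll go down and grip.

Call:
jog_arm --pt "0 0.002 0.03 0 0 0.4" --pt "0 0.002 0.06 0 0 0.4" --pt "0 0.002 0.09 0 0 0.4" --pt "0 0.002 0.115 0 0 0.4" --pt "0 0.002 0.115 0 0 0.4"

```text
time_s: 8.25
tool_pos: [551.4, -190.6, 34.2]
tcp_rot: [[0.943, 0.333, -0.003], [0.333, -0.943, 0.001], [-0.002, -0.002, -1.0]]
ft_force: [-0.3, 0.4, -0.1]
width: 85.4
gripper_force: 0.0
```

Call:
jog_arm --pt "0 0 0 0 0 0" --pt "0 0 0 0 0 0" --pt "0 0 0 0 0 0" --pt "0 0 0 0 0 0" --pt "0 0 0 0 0 0" --gripper 1

```text
time_s: 8.88
tool_pos: [554.3, -191.9, 37.6]
tcp_rot: [[0.943, 0.332, 0.004], [0.332, -0.943, -0.002], [0.003, 0.003, -1.0]]
ft_force: [0.5, -0.1, 7.1]
width: 59.4
gripper_force: 65.9
```

Call:
jog_arm --pt "0 0 0 0 0 0" --pt "0 0 -0.01 0 0 0" --pt "0 0 -0.05 0 0 0" --pt "0 0 -0.1 0 0 0" --pt "0 0 -0.16 0 0 0"

```text
time_s: 9.5
tool_pos: [550.9, -190.6, 195.5]
tcp_rot: [[0.943, 0.333, -0.004], [0.333, -0.943, 0.001], [-0.003, -0.003, -1.0]]
ft_force: [1.6, -1.5, -2.9]
width: 59.4
gripper_force: 65.7
```

Run:
```python
from cell import vision,manip
import cv2,numpy as np
from h import *
for c in ('side','top'):
    p=vision.capture(c)
    for n in ('carton_mid',):
        m=vision.trace(p,n)
        if m:
            k=max(cv2.findContours(m[0]['mask'].astype('uint8'),0,2)[0],key=cv2.contourArea)
            for q in cv2.approxPolyDP(k,3,True)[:,0].tolist(): print(q,ray(p,*q,110)[:2],ray(p,*q,20)[:2])
    cv2.imwrite(f'pics/{c}4.png',p['img'])
s=manip.get_obs(); print(s['tool_pos'],go(s,517,243,220,92))
```

```text
[347, 276] [456. 135.] [506.  45.]
[283, 249] [581. 138.] [654.  48.]
[275, 250] [590. 148.] [665.  60.]
[188, 327] [581. 347.] [654. 297.]
[197, 370] [519. 388.] [580. 347.]
[241, 399] [447. 388.] [495. 346.]
[286, 399] [404. 358.] [444. 311.]
[348, 318] [410. 209.] [451. 133.]
[252, 218] [575. 123.] [584. 140.]
[238, 214] [585. 157.] [595. 178.]
[163, 217] [575. 342.] [584. 381.]
[160, 273] [440. 341.] [435. 380.]
[251, 270] [450. 121.] [446. 138.]
[ 552.59572236 -191.11656692  196.37831359] [0.1107, -0.4212, -0.0241, 0.1, 0.0, -72.6]
```

View pics/top4.png

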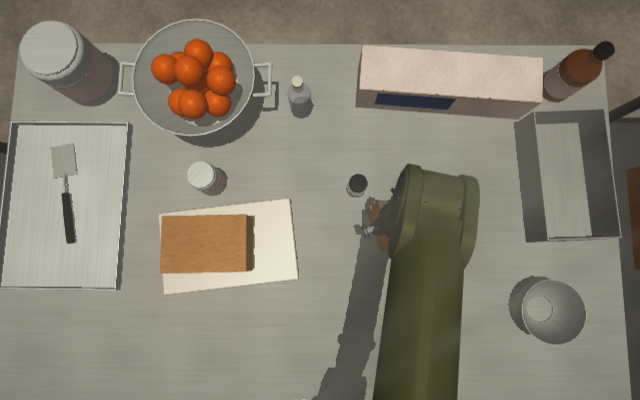

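View pics/side4.png

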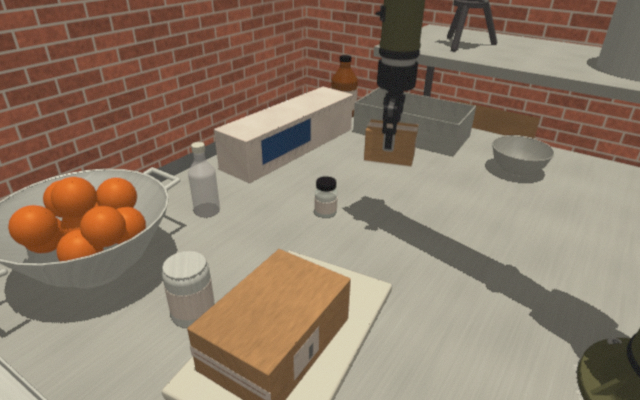

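The small carton is held in the gripper, at about (390,140) px in the side view. The tall carton's top face spans (161–246, 214–272) px in the top view, so its centre is about (516,241) at 92.5°. Next I carry the small carton over.

Call:
jog_arm --pt "0.014 -0.05 -0.01 0 0 -9" --pt "0.028 -0.1 -0.025 0 0 -18" --pt "0.042 -0.15 -0.025 0 0 -27" --pt "0.056 -0.2 -0.025 0 0 -36" --pt "0.07 -0.25 -0.025 0 0 -45"

```text
time_s: 10.32
tool_pos: [533.5, 69.1, 217.9]
tcp_rot: [[0.427, 0.904, -0.004], [0.904, -0.427, -0.0], [-0.002, -0.004, -1.0]]
ft_force: [-0.2, -0.9, -3.3]
width: 59.6
gripper_force: 66.4
```

Run:
```python
from cell import manip
from h import go
s=manip.get_obs(); print(s['tool_pos'],s['width']); print(go(s,516,241,215,92.5))
```

```text
[533.45870214  69.09068047 217.88514561] 59.63203595498089
[0.148, -0.0893, 0.0029, -0.2, 0.1, -27.8]
```

Call:
jog_arm --pt "0.045 -0.027 0 0 0 -9" --pt "0.09 -0.054 0 0 0 -18" --pt "0.13 -0.08 0 0 0 -27" --pt "0.148 -0.089 0.003 -0.2 0.1 -27.8" --pt "0.148 -0.089 0.003 -0.2 0.1 -27.8"

```text
time_s: 10.95
tool_pos: [517.5, 240.6, 215.3]
tcp_rot: [[-0.041, 0.999, -0.0], [0.999, 0.041, 0.0], [0.0, -0.0, -1.0]]
ft_force: [-0.5, -0.8, -3.5]
width: 59.3
gripper_force: 66.2
```

Run:
```python
from cell import manip
from h import go
s=manip.get_obs(); print(s['tool_pos'],s['width']); print(go(s,516,241,148,92.5))
```

```text
[517.48784426 240.63867126 215.25683414] 59.27677481962589
[0.0004, -0.0015, 0.0673, -0.0, -0.0, -0.2]
```

Call:
jog_arm --pt "0 -0.001 0.02 0 0 0" --pt "0 -0.001 0.04 0 0 0" --pt "0 -0.001 0.056 0 0 0" --pt "0 -0.001 0.062 0 0 0" --pt "0 -0.001 0.065 0 0 0"

```text
time_s: 11.58
tool_pos: [518.5, 239.7, 151.9]
tcp_rot: [[-0.038, 0.999, 0.004], [0.999, 0.038, 0.001], [0.001, 0.004, -1.0]]
ft_force: [-0.1, 0.2, -3.2]
width: 59.4
gripper_force: 66.1
```

Call:
jog_arm --pt "0 0 0.001 0 0 0" --pt "0 0 0.002 0 0 0" --pt "0 0 0.003 0 0 0"

```text
time_s: 11.95
tool_pos: [518.7, 240.0, 149.7]
tcp_rot: [[-0.039, 0.999, 0.005], [0.999, 0.039, 0.001], [0.001, 0.005, -1.0]]
ft_force: [-0.7, -0.5, -3.8]
width: 59.4
gripper_force: 66.1
```

Call:
jog_arm --pt "0 0 0.001 0 0 0" --pt "0 0 0.002 0 0 0" --pt "0 0 0.003 0 0 0" --pt "0 0 0.003 0 0 0"

```text
time_s: 12.45
tool_pos: [518.5, 239.8, 147.5]
tcp_rot: [[-0.038, 0.999, 0.004], [0.999, 0.038, 0.0], [0.0, 0.004, -1.0]]
ft_force: [-2.3, -2.7, 6.3]
width: 59.5
gripper_force: 67.1
```

Contact: the vertical force went from −3.8 to +6.3 N. I'll release and retreat upwards.

Call:
jog_arm --pt "0 0 0 0 0 0" --pt "0 0 0 0 0 0" --pt "0 0 0 0 0 0" --pt "0 0 0 0 0 0" --pt "0 0 0 0 0 0" --gripper 0

```text
time_s: 13.08
tool_pos: [518.4, 239.9, 146.2]
tcp_rot: [[-0.038, 0.999, 0.004], [0.999, 0.038, 0.001], [0.001, 0.004, -1.0]]
ft_force: [0.8, -0.7, -0.3]
width: 85.6
gripper_force: 0.0
```

Call:
jog_arm --pt "0 0 -0.015 0 0 0" --pt "0 0 -0.04 0 0 0" --pt "0 0 -0.08 0 0 0" --pt "0 0 -0.13 0 0 0" --pt "0 0 -0.13 0 0 0"

```text
time_s: 13.7
tool_pos: [519.8, 241.5, 281.7]
tcp_rot: [[-0.039, 0.999, 0.012], [0.999, 0.039, 0.004], [0.003, 0.012, -1.0]]
ft_force: [0.3, 0.2, 0.4]
width: 85.4
gripper_force: 0.0
```

Run:
```python
from cell import vision,manip
import cv2,numpy as np
p=vision.capture('side'); q=vision.capture('wrist'); cv2.imwrite('pics/end.png',np.vstack([p['img'][:,:400],q['img'][:200*2,120:520]])[:, :])
im=cv2.imread('pics/end.png'); cv2.imwrite('pics/end2.png',np.hstack([im[:400],im[400:]]))
print([(np.round(d['location']).tolist(),d['p']) for n in ('case_mid',) for c in (p,q) for d in vision.landmark_of(c,n)], manip.get_obs()['tool_pos'])
```

```text
[([520.0, 240.0, 144.0], 0.89)] [517.48911504 239.28318403 275.44946061]
```

View pics/end2.png

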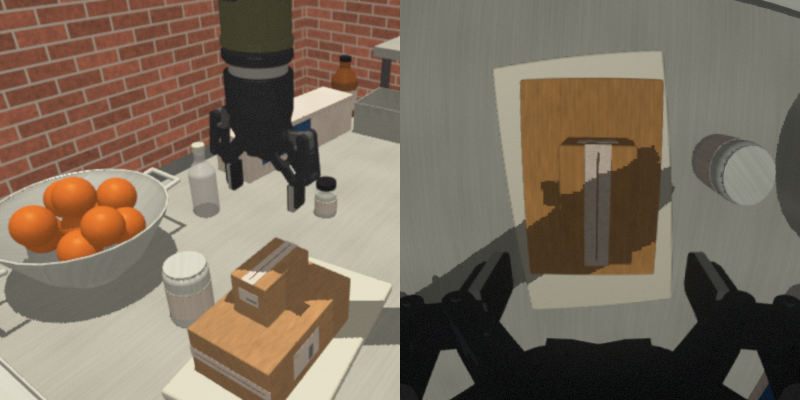

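The small carton stands upright at the middle of the tall carton, at about (270,280) px, and is square to it. The gripper is clear and the tin and jar are untouched, so I'm handing in.

```bash
python3 -c "
from cell import manip
print(manip.hand_in())"
```

```text
the job is handed in; nothing more can be done
None
```

I handed the job in: the tall carton lies flat on the board, and the small carton stands upright and square on its middle. The jar and tin look untouched in the last pictures, about 14 s were used, and the hand-in returned no verdict.

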